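# Refit the filter cassette of the bench dust extractor

### The job

The pleated filter cassette has only been laid loosely on the bench dust extractor, its front end still up on the sill. Push it back so that its rear flange goes under the lip, press its front end down past the leaf springs until it lies flat on the seal, and only then swing the red cam lever all the way over to clamp it: the lever must not be used to drag the cassette down. Leave the bottle, the jar and the sanding block where they are.

Things in the scene. Friction and masses are not known exactly. Their poses are not given: they have to be found in the camera images.
- extractor: Bench dust extractor: fixed blue steel box 196 x 190 x 58 mm (x, y, z), open filter bay on top. Origin: centre of its underside; +x from front sill to rear lip, z up. Its front faces the robot's right, its lever side is the far side. In its frame, mm: foam seal (black frame) top at z 66, gives 4 when clamped (6 N, then 2 N/mm); bay side walls: inner faces y +-74, tops z 75.
- lip_edge (a point): Middle of the lower front edge of the straight aluminium lip, extractor frame x 76, y 0, z 77.5 mm, 11.5 mm above the seal. The lip runs back from here to the rear wall, whose inner face is at x 88; forward of it a flared lead-in rises to z 85 at x 67. Lip and wall are 154 mm wide.
- sill_top (a point): Middle of the top of the front sill, a 4 mm aluminium wall 154 mm wide, extractor frame x -89, y 0, z 86 mm (20 mm above the seal); its inner face is at x -87. On that face sit two steel leaf springs, 22 mm wide, at y +42 and -42, that bulge inward to x -79.7; they slope from near the sill's top to z 70, and push the seated cassette back against the rear wall.
- cassette: Loose filter cassette, 0.28 to 0.46 kg: black flange 170 x 140 x 8 mm (x, y, z), on it a white pleated body 128 x 100 mm (x -67 to +61, y +-50), its top 30 mm above the underside, stiff, may be pressed on. Origin: centre of the underside; axes as the extractor's when seated. Play when flat: 4 mm each side, 5 mm lengthwise in all.
- cassette_rear (a point): Middle of the lower rear edge of the flange, the edge that goes under the lip; 85 mm from the cassette's origin along its +x. At the start it rests on the seal at x 59 to 71 mm in the extractor's frame; seated, it touches the rear wall at x 88. The cassette starts up to 2 degrees askew.
- cassette_front (a point): Middle of the lower front edge of the flange, 85 mm from the cassette's origin along its -x. At the start it lies on or just outside the sill (tilt about 7 degrees). Pushed right back it drops onto the leaf springs; press it on down past them with 5 to 12 N. Its z in the extractor's frame: about 76 mm on the leaf springs, 64 to 66 lying flat on the seal, 62 clamped.
- cam_lever (a joint): Cam lever with red grip, hinge along the extractor's x. rad: 0 open (grip leans out from the bay, 35 degrees above level), 0.96 upright, 1.92 closed at its stop (leans in over the cassette, 35 degrees above level, steel finger pressing the side flange). Starts at 0 to 0.25. Stiff (0.4 N m), stays put. Push the grip in, then its end down: about 10 N. The finger meets the flange at about 1.5.
- lever_pivot (a point): Hinge axis of the cam lever, fixed on the extractor at x -55, y -83, z 80.5 mm in its frame. The lever swings in the plane across the extractor (its y and z).
- lever_tip (a point): Middle of the outer end of the red grip, 76 mm from the pivot. The grip is 17 mm wide along the hinge axis, 11 mm thick, and covers the outer 48 mm of the lever.
- glue_bottle: Yellowish glue bottle with a red cap, 57 mm wide, 166 mm tall, standing on the bench behind the extractor's rear; origin: centre of its underside.
- screw_jar: White jar with a blue lid, 67 mm wide, 86 mm tall, standing on the bench farther behind the extractor's rear; origin: centre of its underside.
- sanding_block: Brown sanding block, 65 x 110 x 35 mm, lying on the bench about 0.2 m before the extractor's front; origin: centre of its underside.

How it is judged:
On the way:
1. the cassette's rear flange is under the lip and the cassette lies flat on the seal, the lever still open (x of cassette_rear in the frame of extractor above 0.0785 m and z of cassette_rear in the frame of extractor below 0.07 m and z of cassette_front in the frame of extractor below 0.0695 m and value of joint cam_lever below 1.2 rad), for 0.2 s.
At the end, for the whole second after the job is handed in: the lever is closed to within 0.09 rad of its stop, the cassette's front edge is pressed at least 2 mm into the seal (below 64 mm in the extractor's frame), its rear edge is under the lip (x beyond 78.5 mm, below 70 mm), and it is at rest (x of cassette_rear in the frame of extractor above 0.0785 m and z of cassette_rear in the frame of extractor below 0.07 m and z of cassette_front in the frame of extractor below 0.064 m and value of joint cam_lever above 1.83 rad and linear speed of cassette below 0.01 m/s); the robot touches nothing.
It fails at once if the bottle, the jar or the sanding block is shifted by more than 20 mm or knocked over (distance of any of glue_bottle, screw_jar, sanding_block from where it was at the start of the episode above 0.02 m or angle between any of glue_bottle, screw_jar, sanding_block's own z axis and vertical above 0.4 rad).
It also fails if it takes over 51 s, if anything falls off the work surface, if the arm or the gripper's body presses on something with over 40 N, if the wrist force passes 120 N, or if a joint passes its speed limit or range.

### The arm

A 6-joint arm with a two-finger parallel gripper is mounted at the origin on the work surface; the furniture and walls round the work are solid. World frame = base frame: x ahead of the robot, y to its left, z up, the work surface at z = 0. Lengths are in m, angles in rad, forces in N, time in s.
With the tool pointing down it reaches from about 0.275 to 0.775 m from the base axis. Payload 14.6 kg.
Tool frame: the origin (TCP) lies on the centre line of the jaws, within the pads' length; the fingertips stand 8 mm ahead of it and the grasp point (between the pads) lies 11 mm behind it (robot.tip_extent is the distance from the TCP to the fingertips, in m); z points along the fingers, y is the line along which they close (so a half turn about z gives the same grasp; the last joint's range is limited). The gripper opens to 85 mm and grips with 20 to 120 N. Pads are 22 mm wide; open, the fingers measure 114 mm over their backs; the gripper's body (76 mm by 85 mm) begins 54 mm behind the grasp point. The pads swing forward as they close: fully open they stand 13 mm farther back than shut.
Start: joints at [1.015, 0.263, -0.048, 1.259, 0, 1.415], TCP at [0.205, 0.483, 0.239] pointing down, gripper open.
Joint ranges: [-2.65, 2.65], [-0.89, 1.7], [-1.18, 1.37], [-2.13, 2.11], [-1.35, 1.29], [-3.14, 3.14]. Speed limits (rad/s): [1.89, 1.89, 2.57, 2.79, 3.14, 3.14].

### API

Orientations are given as a unit quaternion [x, y, z, w].
In Python, from bench import robot, capture, hand_in gives the robot as it stands.
- The arm moves only by the tool send_rows, never from a script. Its argument "rows" is a list of rows, each a list of 2 entries, a list of its own where there are three numbers: the shift along the tool's x, y, z in mm, then the turn about the tool's z in rad. In form: [[[tx, ty, tz], yaw], ...]. A call has exactly 10 rows; each row is the pose to reach, as a shift and turn from the pose commanded when the call began, along the tool's axes at that moment; what a row does not reach only later rows make up. A row lasts 1/10 s, in which the tool goes at most 50 mm and 8.59 degrees, less where a joint would pass 70% of its speed; a pose out of reach is approached as far as the arm can. A call with a gripper value outside its range is refused whole. "grip" is the opening in per cent of the stroke, from 0 (shut) to 100 (fully open), set as the call begins (left out, the last holds). The fingers move at their own pace and stop on an object; "grip_force" is the grip in N (left out, the last holds). Time passes only in rows, so rows that repeat a pose let the fingers close, or fill a call up. It gives the time, the measured TCP pose, the force, the opening and the grip force at its end, in the units of the state.
- robot.observe(): the state, without advancing time (a new reading comes with each control period).
- capture(name): name is "scene" or "top"; returns a dict with "frame" (400x640x3 uint8, blue, green, red), "intrinsics" (3x3 intrinsics, pixels), "R" (3x3) and "t" (3): a world point X has camera coordinates R X + t. Camera axes: x right, y down, z forward; pixel columns grow to the right and rows downward; lengths in m; the calibration is good to about 2 mm. A picture is of the moment at which its call begins. There is no depth.
- hand_in(): hands the job in; it is judged then, once.
The state is a dict: "clock": time; "joints": joint angles; "joint_vel": joint speeds; "joint_efforts": joint torques, N m; "tcp_pos": TCP position; "ee_rot": TCP orientation; "wrist_force": force on the tool from outside, world axes, zero at the start; "torque": the same for the moment, N m; "finger_gap": finger opening in m; "finger_force": force on a finger pad.
Only numpy, scipy, OpenCV 4.12 (cv2) and the standard library are available. Lean on these libraries where they do the work, as an engineer would, in place of code of your own. Each camera call takes 0.05 s, during which the arm holds its last target. There are 200 camera calls.

## Working session

There is one attempt and no reset: what is moved stays moved. The work goes in short steps, Python scripts to look and compute and a tool call to move; the robot and the scene stay as the last step left them, time stands still between calls to the robot, and variables do not carry over. Pictures are saved under pics/ and viewed, at most 10 in all, crops included, and the job is handed in when it is done.

Besides the shell and the picture viewer there is one more tool, called as name(argument=value, ...), one argument or row to a line, values as JSON. send_rows: Moves the arm, as the interface text tells. Its arguments: {"type":"object","properties":{"rows":{"type":"array","items":{"type":"array"}},"grip":{"type":"number"},"grip_force":{"type":"number"}},"required":["rows"]}

```bash
mkdir -p pics; ls
python3 - <<'E'
from bench import robot, capture
import cv2,pickle
for n in("scene","top"):
    c=capture(n); cv2.imwrite(f"pics/{n}0.png",c["frame"]); pickle.dump(c,open(f"{n}0.pkl","wb")); print(n,c["intrinsics"],c["R"],c["t"])
print(robot.observe())
E
```

```text
pics
scene [[364.47935211   0.         319.4439081 ]
 [  0.         364.47935211 200.52766464]
 [  0.           0.           1.        ]] [[ 0.90032753 -0.43486535  0.01739182]
 [-0.31887061 -0.68631943 -0.65367207]
 [ 0.29619567  0.58297322 -0.75657805]] [-0.42812157  0.20293771  0.88226707]
top [[384.30142007   0.         324.77323586]
 [  0.         384.30142007 207.93236864]
 [  0.           0.           1.        ]] [[ 1.50273667e-03 -9.99746595e-01 -2.24607929e-02]
 [-9.94975623e-01  7.53658949e-04 -1.00114646e-01]
 [ 1.00106204e-01  2.24983874e-02 -9.94722359e-01]] [-0.03503382  0.45744651  1.07679797]
{'clock': 0.1, 'joints': array([ 1.01471349e+00,  2.63473618e-01, -4.88407930e-02,  1.25936748e+00,
        1.37295901e-05,  1.41548389e+00]), 'joint_vel': array([ 0.0006493 , -0.00245266,  0.00049224,  0.00104306, -0.00125364,
        0.00183932]), 'joint_efforts': array([ 3.54168762e-03, -6.38576174e+01,  3.85064864e+01,  1.00368427e-02,
       -7.77881814e-05, -4.54856752e-05]), 'tcp_pos': array([0.20471174, 0.48321507, 0.23888593]), 'ee_rot': array([ 1.99046822e-01,  9.79989881e-01, -4.12676548e-04, -1.60632059e-04]), 'wrist_force': array([-0.02947109, -1.11086725, -0.10878933]), 'torque': array([-0.00288415, -0.00188651,  0.01358627]), 'finger_force': 0.0, 'finger_gap': 0.08534796327060014}
```

View pics/scene0.png

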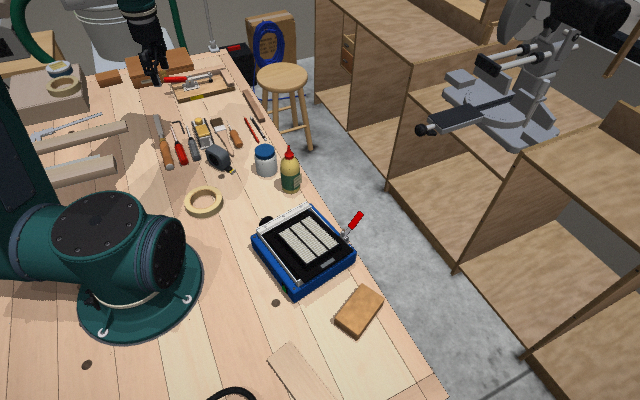

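View pics/top0.png

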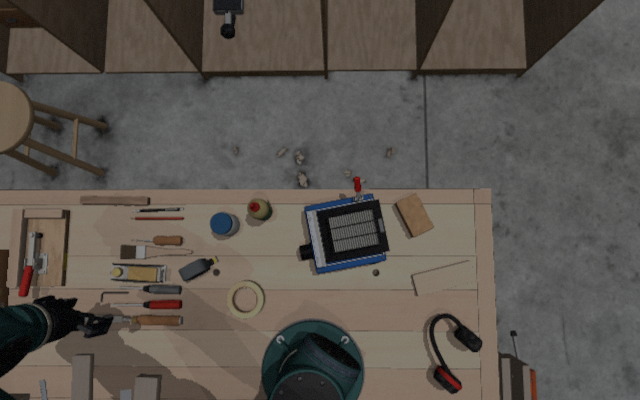

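The scene view shows the extractor at (303,250), red lever (353,222), glue bottle (290,170), jar (265,160) and block (360,311). In the top view the extractor is at (347,235), its rear to the image left, with the lever at (357,185).

```bash
cat > h.py <<'E'
import numpy as np, cv2, pickle
from scipy.spatial.transform import Rotation as Rn
def ray(c,uv):
    K,R,t=c["intrinsics"],c["R"],c["t"]
    d=R.T@np.linalg.solve(K,[uv[0],uv[1],1.]); return -R.T@t,d
def onz(c,uv,z):
    o,d=ray(c,uv); return o+d*(z-o[2])/d[2]
def proj(c,X):
    p=c["intrinsics"]@(c["R"]@np.asarray(X,float)+c["t"]); return p[:2]/p[2]
def tri(c1,p1,c2,p2):
    o1,d1=ray(c1,p1);o2,d2=ray(c2,p2)
    s=np.linalg.lstsq(np.c_[d1,-d2],o2-o1,rcond=None)[0]
    a,b=o1+s[0]*d1,o2+s[1]*d2; return (a+b)/2,np.linalg.norm(a-b)
E
python3 - <<'E'
from h import *
T=pickle.load(open("top0.pkl","rb"));S=pickle.load(open("scene0.pkl","rb"))
for n,c,(x0,y0,x1,y1) in(("T",T,(295,170,415,280)),("S",S,(240,195,375,305))):
    f=c["frame"];h=cv2.cvtColor(f,cv2.COLOR_BGR2HSV)
    m=cv2.inRange(h,(100,120,40),(125,255,255));m2=np.zeros_like(m);m2[y0:y1,x0:x1]=m[y0:y1,x0:x1]
    cs=np.vstack([k for k in cv2.findContours(m2,0,2)[0] if cv2.contourArea(k)>8])
    r=cv2.minAreaRect(cs);print(n,"blue",r,cv2.boxPoints(r).tolist())
    print(cv2.approxPolyDP(cv2.convexHull(cs),2,True)[:,0].tolist())
    m=cv2.inRange(h,(0,150,80),(6,255,255))|cv2.inRange(h,(174,150,80),(180,255,255));m2=np.zeros_like(m);m2[y0:y1,x0:x1]=m[y0:y1,x0:x1]
    cs=np.vstack(cv2.findContours(m2,0,2)[0]);print("red",cv2.minAreaRect(cs),cv2.boxPoints(cv2.minAreaRect(cs)).tolist())
    cv2.imwrite(f"pics/c{n}.png",cv2.resize(f[y0:y1,x0:x1],None,fx=5,fy=5,interpolation=2))
E
```

```text
T blue ((344.867431640625, 233.30099487304688), (68.46914672851562, 70.4002456665039), 79.26110076904297) [[303.90472412109375, 206.22496032714844], [373.072021484375, 193.1070098876953], [385.83013916015625, 260.37701416015625], [316.662841796875, 273.4949951171875]]
[[385, 259], [317, 272], [305, 207], [372, 194]]
red ((357.0820007324219, 183.90164184570312), (14.123575210571289, 5.251072406768799), 84.80557250976562) [[353.8279113769531, 177.10655212402344], [359.0574035644531, 176.6311492919922], [360.3360900878906, 190.6967315673828], [355.1065979003906, 191.17213439941406]]
S blue ((303.4458312988281, 248.18194580078125), (79.53361511230469, 83.32601928710938), 55.885528564453125) [[246.64910888671875, 238.6248779296875], [315.63629150390625, 191.89163208007812], [360.2425537109375, 257.739013671875], [291.25537109375, 304.4722595214844]]
[[356, 252], [351, 264], [294, 302], [253, 248], [251, 236], [311, 204]]
red ((355.280029296875, 219.96002197265625), (6.8000006675720215, 19.200000762939453), 36.869895935058594) [[346.8000183105469, 225.6000213623047], [358.3200378417969, 210.2400360107422], [363.7600402832031, 214.3200225830078], [352.2400207519531, 229.6800079345703]]
```

View pics/cT.png

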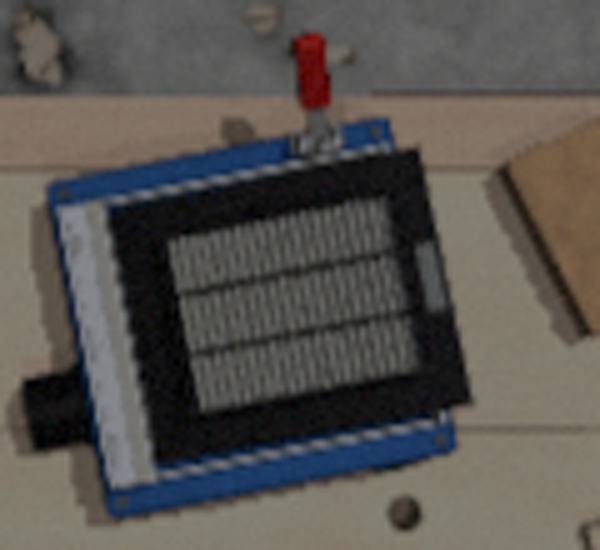

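View pics/cS.png

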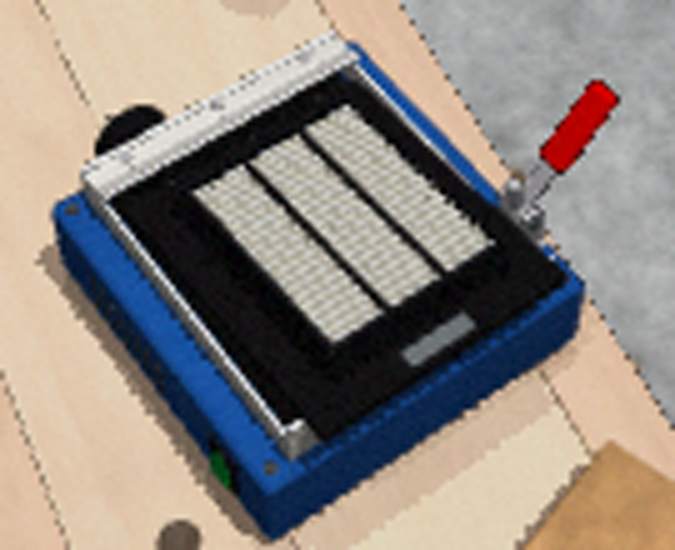

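Top crop: box top corners (50,187), (388,120), (455,447), (112,517) in crop pixels, with the cassette's front corners at (415,150) and (470,400). The scene crop shows the lever open and the cassette front up on the sill.

```bash
cat >> h.py <<'E'
def ext():  # saved extractor pose
    d=np.load("ext.npz"); return d["R"],d["t"]
def toE(X): R,t=ext(); return R.T@(np.asarray(X)-t)
def toW(X): R,t=ext(); return R@np.asarray(X,float)+t
E
python3 - <<'E'
from h import *
T=pickle.load(open("top0.pkl","rb"));S=pickle.load(open("scene0.pkl","rb"))
cor=np.array([[50,187],[388,120],[455,447],[112,517]])/5+[295,170]-0.5*0
W=np.array([onz(T,p,.058) for p in cor]);print(W.round(4))
sides=[np.linalg.norm(W[i]-W[(i+1)%4]) for i in range(4)];print(sides)
E=np.array([[98,-95],[-98,-95],[-98,95],[98,95]])/1e3
# 2D rigid fit
Rm,_=Rn.align_vectors(np.c_[E-E.mean(0),np.zeros(4)]@np.eye(3),W-W.mean(0)); 
R=Rm.as_matrix().T
yaw=np.arctan2(R[1,0],R[0,0]);c,s=np.cos(yaw),np.sin(yaw)
R=np.array([[c,-s,0],[s,c,0],[0,0,1]]);t=np.r_[W.mean(0)[:2],0];np.savez("ext.npz",R=R,t=t)
print("yaw",np.degrees(yaw),t)
# scene cross-check : corners of the top
for e,p in zip(E,[(348,42),(583,283),(272,495),(57,205)]): print("S",proj(S,toW([*e,.058])),np.array(p)/5+[240,195])
for p in [(415,150),(470,400)]: print("front corners",toE(onz(T,np.array(p)/5+[295,170],.094))*1e3)
for p in [(108,210),(158,465)]: print("rear corners",toE(onz(T,np.array(p)/5+[295,170],.074))*1e3)
# body top, centres of edges; z ~ 0.096 rear ..0.116 front
for p,z in [((168,240),.099),((390,198),.114),((420,370),.114),((202,412),.099)]: print("body",toE(onz(T,np.array(p)/5+[295,170],z))*1e3)
P,g=tri(T,np.array([311,36])/5+[295,170],S,np.array([608,90])/5+[240,195]);print("levertip",P,g,toE(P)*1e3)
pv=toW([-.055,-.083,.0805]);print("pivot",pv,"ang",np.degrees(np.arctan2(*(toE(P)-[-.055,-.083,.0805])[[2,1]])))
print("lip",toW([.076,0,.0775]),"sill",toW([-.089,0,.086]), proj(T,pv))
for n,p,z in(("bottle",(259,210),.16),("jar",(223,224),.086),("block",(413,215),.035)): X=onz(T,p,z);print(n,X,toE(X)*1e3)
E
```

```text
[[ 0.4554  0.0192  0.058 ]
 [ 0.4926 -0.1681  0.058 ]
 [ 0.313  -0.2025  0.058 ]
 [ 0.2748 -0.0159  0.058 ]]
[np.float64(0.19094181914741404), np.float64(0.18286206446056574), np.float64(0.1905638330775454), np.float64(0.1840053375737428)]
yaw 101.16073425920857 [ 0.3839418  -0.09184463  0.        ]
S [310.410004   201.76544979] [309.6 203.4]
S [357.80828375 251.19542776] [356.6 251.6]
S [293.10180411 294.10451538] [294.4 294. ]
S [248.88073423 235.76137266] [251.4 236. ]
front corners [-102.10418202  -69.057986     94.        ]
front corners [-103.16424595   66.42554099   94.        ]
rear corners [ 65.52421476 -71.25050734  74.        ]
rear corners [65.28592626 69.05002399 74.        ]
body [ 36.66226362 -46.95664358  99.        ]
body [-81.37559297 -44.939787   114.        ]
body [-78.28826851  45.6503698  114.        ]
body [36.62565442 45.43805559 99.        ]
levertip [ 0.52563134 -0.12096556  0.13580295] 0.00014674398021105253 [ -55.99592127 -133.37320204  135.80295405]
pivot [ 0.47601802 -0.12973882  0.0805    ] ang 132.32911026376019
lip [ 0.36923108 -0.01728193  0.0775    ] sill [ 0.40116882 -0.17916146  0.086     ] [359.30438367 198.95198656]
bottle [0.43853864 0.12712134 0.16      ] [204.25701642 -95.94781158 160.        ]
jar [0.40768988 0.23844636 0.086     ] [319.44780731 -87.23075292  86.        ]
block [ 0.43607151 -0.28301166  0.035     ] [-197.64202373  -14.14115984   35.        ]
```

send_rows(
  rows=[
    [[-15,-18,0],0],
    [[-37,-45,0],0],
    [[-62,-77,0],0],
    [[-90,-110,0],0],
    [[-120,-147,0],0],
    [[-150,-184,0],0],
    [[-180,-220,0],0],
    [[-210,-257,0],0],
    [[-240,-294,0],0],
    [[-270,-330,0],0],
  ],
  grip=0,
)

```text
clock: 1.1
tcp_pos: [0.3221, 0.0823, 0.2393]
ee_rot: [0.199, 0.98, 0.0, 0.0]
wrist_force: [1.1, 1.0, -0.1]
finger_gap: 0.0
finger_force: 0.0
```

send_rows(
  rows=[
    [[-29,-35,0],-0.08],
    [[-57,-70,0],-0.16],
    [[-85,-104,0],-0.25],
    [[-113,-138,0],-0.35],
    [[-140,-171,0],-0.45],
    [[-160,-195,0],-0.55],
    [[-175,-214,0],-0.596],
    [[-187,-229,0],-0.596],
    [[-187,-229,0],-0.596],
    [[-187,-229,0],-0.596],
  ],
)

```text
clock: 2.1
tcp_pos: [0.4049, -0.1994, 0.2391]
ee_rot: [-0.097, 0.995, 0.0, -0.0]
wrist_force: [0.7, 0.6, 0.1]
finger_gap: -0.0003
finger_force: 0.0
```

```bash
cat >> h.py <<'E'
def rep(robot):
    o=robot.observe();R,t=ext();q=Rn.from_quat(o["ee_rot"]).as_matrix()
    print("clk",o["clock"],"TCPe",(toE(o["tcp_pos"])*1e3).round(1),"Fe",(R.T@o["wrist_force"]).round(1),"gap",o["finger_gap"],"tip",robot.tip_extent)
    print("tool x,y in e",(R.T@q)[:,0].round(3),(R.T@q)[:,1].round(3))
E
python3 - <<'E'
from h import *
from bench import robot,capture
rep(robot);c=capture("scene");pickle.dump(c,open("s1.pkl","wb"))
cv2.imwrite("pics/s1.png",cv2.resize(c["frame"][130:330,200:440],None,fx=3,fy=3,interpolation=2))
E
```

```text
clk 2.1 TCPe [-109.6    0.3  239.1] Fe [ 0.5 -0.8  0.1] gap -0.0003037764594288252 tip 0.008
tool x,y in e [0.001 1.    0.   ] [ 1.    -0.001  0.001]
```

View pics/s1.png

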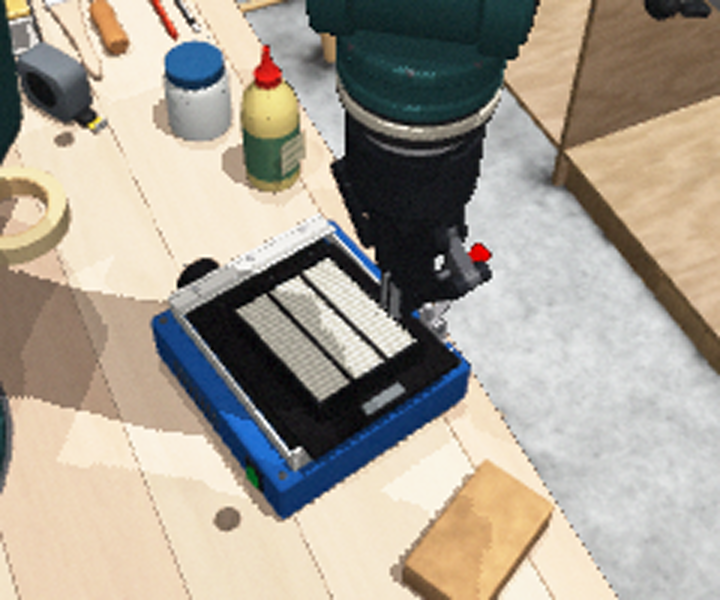

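The tool hangs over the sill side with its axes matching the extractor's; next comes the descent in front of the filter body.

send_rows(
  rows=[
    [[0,-6,10],0],
    [[0,-6,30],0],
    [[0,-6,55],0],
    [[0,-6,80],0],
    [[0,-6,100],0],
    [[0,-6,115],0],
    [[0,-6,124],0],
    [[0,-6,129],0],
    [[0,-6,130],0],
    [[0,-6,130],0],
  ],
)

```text
clock: 3.15
tcp_pos: [0.4064, -0.2058, 0.1096]
ee_rot: [-0.097, 0.995, -0.0, 0.0]
wrist_force: [0.3, 0.6, -0.5]
finger_gap: 0.0004
finger_force: 0.0
```

Run:
```python
from h import *
from bench import robot
rep(robot)
```

```text
clk 3.15 TCPe [-116.1   -0.   109.6] Fe [ 0.5 -0.4 -0.5] gap 0.00038391974190033406 tip 0.008
tool x,y in e [-0.  1. -0.] [ 1.  0. -0.]
```

send_rows(
  rows=[
    [[0,3,0],0],
    [[0,6,0],0],
    [[0,9,0],0],
    [[0,12,0],0],
    [[0,15,0],0],
    [[0,18,0],0],
    [[0,20,0],0],
    [[0,22,0],0],
    [[0,24,0],0],
    [[0,26,0],0],
  ],
)

```text
clock: 4.15
tcp_pos: [0.4012, -0.1802, 0.1093]
ee_rot: [-0.097, 0.995, -0.0, 0.0]
wrist_force: [0.5, -1.9, -1.4]
finger_gap: -0.0003
finger_force: 0.8
```

Run:
```python
from h import *
from bench import robot
rep(robot)
```

```text
clk 4.15 TCPe [-90.    0.2 109.3] Fe [-1.9 -0.1 -1.4] gap -0.00027682341655161995 tip 0.008
tool x,y in e [-0.  1. -0.] [ 1.  0. -0.]
```

send_rows(
  rows=[
    [[0,1,0],0],
    [[0,2,0],0],
    [[0,3,1],0],
    [[0,4,1],0],
    [[0,5,1],0],
    [[0,6,2],0],
    [[0,7,2],0],
    [[0,8,2],0],
    [[0,9,2],0],
    [[0,10,2],0],
  ],
)

```text
clock: 5.15
tcp_pos: [0.399, -0.1701, 0.1071]
ee_rot: [-0.097, 0.995, 0.0, -0.0]
wrist_force: [-0.2, -1.6, -1.2]
finger_gap: 0.0002
finger_force: 0.8
```

send_rows(
  rows=[
    [[0,1,0],0],
    [[0,1,0],0],
    [[0,2,0],0],
    [[0,2,1],0],
    [[0,3,1],0],
    [[0,3,1],0],
    [[0,4,1],0],
    [[0,4,1],0],
    [[0,5,1],0],
    [[0,5,1],0],
  ],
)

```text
clock: 6.15
tcp_pos: [0.3983, -0.1654, 0.1063]
ee_rot: [-0.097, 0.995, 0.0, -0.0]
wrist_force: [-0.7, 0.3, 0.1]
finger_gap: 0.0004
finger_force: 0.0
```

Run:
```python
from h import *
from bench import robot,capture
rep(robot);c=capture("scene");pickle.dump(c,open("s2.pkl","wb"))
cv2.imwrite("pics/s2.png",cv2.resize(c["frame"][190:310,240:370],None,fx=5,fy=5,interpolation=2))
```

```text
clk 6.15 TCPe [-74.9   0.2 106.3] Fe [0.5 0.6 0.1] gap 0.00041250126064901584 tip 0.008
tool x,y in e [-0.  1.  0.] [1. 0. 0.]
```

View pics/s2.png

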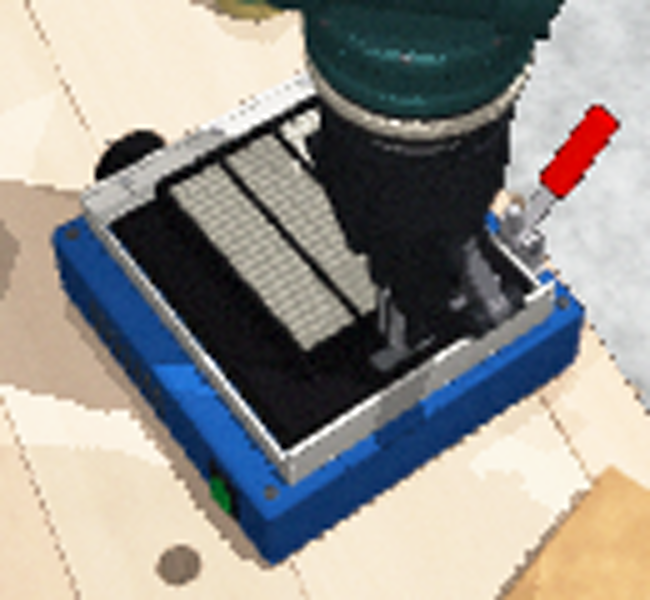

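The cassette's front has dropped inside the sill (front edge in the crop now behind the sill, from (290,450) to (550,290)). I'll push a little more, gently, to touch the rear wall.

send_rows(
  rows=[
    [[0,0,0],0],
    [[0,1,0],0],
    [[0,1,0],0],
    [[0,1,0],0],
    [[0,2,0],0],
    [[0,2,0],0],
    [[0,2,0],0],
    [[0,3,0],0],
    [[0,3,0],0],
    [[0,3,0],0],
  ],
)

```text
clock: 7.2
tcp_pos: [0.3977, -0.1625, 0.1063]
ee_rot: [-0.097, 0.995, -0.0, 0.0]
wrist_force: [-0.2, 0.1, 0.2]
finger_gap: 0.0001
finger_force: 0.0
```

send_rows(
  rows=[
    [[0,0,0],0],
    [[0,1,0],0],
    [[0,1,0],0],
    [[0,1,0],0],
    [[0,2,0],0],
    [[0,2,0],0],
    [[0,2,0],0],
    [[0,3,0],0],
    [[0,3,0],0],
    [[0,3,0],0],
  ],
)

```text
clock: 8.2
tcp_pos: [0.3971, -0.1596, 0.1063]
ee_rot: [-0.097, 0.995, 0.0, 0.0]
wrist_force: [-0.3, -0.0, -0.0]
finger_gap: 0.0001
finger_force: 0.0
```

Run:
```python
from h import *
from bench import robot,capture
S=pickle.load(open("s2.pkl","rb"))
for p,z in [((305,352),84),((305,352),104),((170,188),98),((215,160),98)]: print(z,toE(onz(S,np.array(p)/5+[240,190],z/1e3))*1e3)
c=capture("top");rep(robot)
cv2.imwrite("pics/t3.png",cv2.resize(c["frame"][180:280,295:405],None,fx=5,fy=5,interpolation=2));pickle.dump(c,open("t3.pkl","wb"))
```

```text
84 [-50.78965631  39.8090353   84.        ]
104 [-61.07032733  46.51054043 104.        ]
98 [55.51773635 44.33399903 98.        ]
98 [56.9581689  17.53597799 98.        ]
clk 8.25 TCPe [-69.    0.2 106.3] Fe [-0.8 -0.2 -0.1] gap 0.0003905489394211479 tip 0.008
tool x,y in e [-0.  1. -0.] [ 1.  0. -0.]
```

View pics/t3.png

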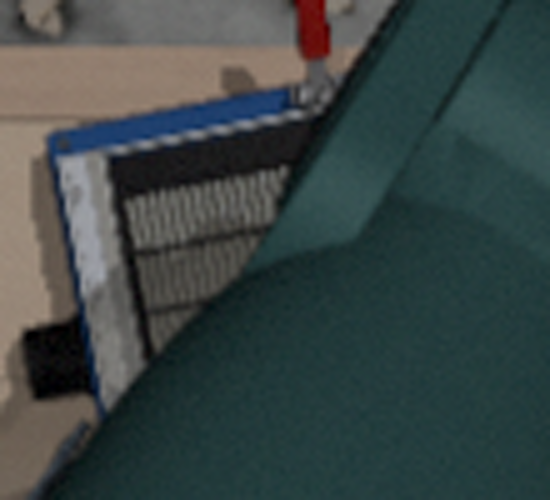

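The top view shows the body's rear edge at about crop (125,197), roughly 7 mm from the lip's lead-in: about x 60 mm in the extractor's frame, so the cassette is back under the lip. Next I lift, go over the body's front and press.

send_rows(
  rows=[
    [[0,0,-5],0],
    [[0,0,-12],0],
    [[0,0,-18],0],
    [[0,0,-18],0],
    [[0,6,-18],0],
    [[0,13,-18],0],
    [[0,19,-15],0],
    [[0,19,-10],0],
    [[0,19,-7],0],
    [[0,19,-7],0],
  ],
)

```text
clock: 9.25
tcp_pos: [0.3932, -0.1409, 0.1127]
ee_rot: [-0.097, 0.995, 0.0, -0.0]
wrist_force: [0.0, 0.1, -0.3]
finger_gap: 0.0001
finger_force: 0.0
```

send_rows(
  rows=[
    [[0,0,0],0],
    [[0,0,1],0],
    [[0,0,1],0],
    [[0,0,2],0],
    [[0,0,2],0],
    [[0,0,2],0],
    [[0,0,3],0],
    [[0,0,3],0],
    [[0,0,3],0],
    [[0,0,3],0],
  ],
)

```text
clock: 10.25
tcp_pos: [0.3935, -0.141, 0.1103]
ee_rot: [-0.097, 0.995, -0.0, 0.0]
wrist_force: [0.0, -0.9, 0.9]
finger_gap: -0.0
finger_force: 0.5
```

Contact at tip height 102 mm means the front is on the leaf springs, as expected. Press on.

send_rows(
  rows=[
    [[0,0,0.5],0],
    [[0,0,1],0],
    [[0,0,1.5],0],
    [[0,0,2],0],
    [[0,0,2.5],0],
    [[0,0,3],0],
    [[0,0,3],0],
    [[0,0,3],0],
    [[0,0,3],0],
    [[0,0,3],0],
  ],
)

```text
clock: 11.25
tcp_pos: [0.3934, -0.1409, 0.1073]
ee_rot: [-0.097, 0.995, 0.0, -0.0]
wrist_force: [-0.0, -0.5, -0.4]
finger_gap: -0.0001
finger_force: 0.0
```

send_rows(
  rows=[
    [[0,0,0.5],0],
    [[0,0,1],0],
    [[0,0,1.5],0],
    [[0,0,2],0],
    [[0,0,2.5],0],
    [[0,0,3],0],
    [[0,0,3],0],
    [[0,0,3],0],
    [[0,0,3],0],
    [[0,0,3],0],
  ],
)

```text
clock: 12.25
tcp_pos: [0.3935, -0.1409, 0.1043]
ee_rot: [-0.097, 0.995, 0.0, 0.0]
wrist_force: [-1.0, 0.7, 0.6]
finger_gap: -0.0
finger_force: 0.0
```

send_rows(
  rows=[
    [[0,0,0.5],0],
    [[0,0,1],0],
    [[0,0,1],0],
    [[0,0,1.5],0],
    [[0,0,1.5],0],
    [[0,0,2],0],
    [[0,0,2],0],
    [[0,0,2],0],
    [[0,0,2],0],
    [[0,0,2],0],
  ],
)

```text
clock: 13.25
tcp_pos: [0.3935, -0.141, 0.1024]
ee_rot: [-0.097, 0.995, -0.0, 0.0]
wrist_force: [-2.0, 0.0, 5.0]
finger_gap: 0.0003
finger_force: 2.9
```

Run:
```python
from h import *
from bench import robot
rep(robot)
```

```text
clk 13.25 TCPe [-50.1   0.2 102.4] Fe [0.4 2.  5. ] gap 0.0003361073829947689 tip 0.008
tool x,y in e [-0.  1. -0.] [ 1.  0. -0.]
```

Tip at 94.4 mm with a 5 N reaction, so the cassette lies flat on the seal. Now lift, go round outside the lever and down.

send_rows(
  rows=[
    [[0,0,-10],0],
    [[0,0,-30],0],
    [[0,0,-55],0],
    [[0,0,-78],0],
    [[-20,0,-85],0],
    [[-50,-5,-85],0],
    [[-85,-5,-85],0],
    [[-120,-5,-85],0],
    [[-150,-5,-85],0],
    [[-170,-5,-85],0],
  ],
)

```text
clock: 14.25
tcp_pos: [0.5629, -0.1123, 0.1875]
ee_rot: [-0.098, 0.995, 0.0, 0.0]
wrist_force: [0.2, -0.4, 0.7]
finger_gap: -0.0002
finger_force: 0.0
```

send_rows(
  rows=[
    [[0,0,0],0],
    [[0,0,5],0],
    [[0,0,15],0],
    [[0,0,30],0],
    [[0,0,45],0],
    [[0,0,55],0],
    [[0,0,61],0],
    [[0,0,64],0],
    [[0,0,64],0],
    [[0,0,64],0],
  ],
)

```text
clock: 15.25
tcp_pos: [0.5614, -0.113, 0.1237]
ee_rot: [-0.097, 0.995, -0.0, 0.0]
wrist_force: [0.9, -0.1, -0.2]
finger_gap: 0.0001
finger_force: 0.0
```

Run:
```python
from h import *
from bench import robot,capture
rep(robot);c=capture("scene");pickle.dump(c,open("s4.pkl","wb"))
cv2.imwrite("pics/s4.png",cv2.resize(c["frame"][180:310,240:390],None,fx=4.5,fy=4.5,interpolation=2))
```

```text
clk 15.25 TCPe [ -55.1 -170.   123.7] Fe [-0.2 -0.8 -0.2] gap 7.106246532035745e-05 tip 0.008
tool x,y in e [-0.     1.    -0.001] [ 1.  0. -0.]
```

View pics/s4.png

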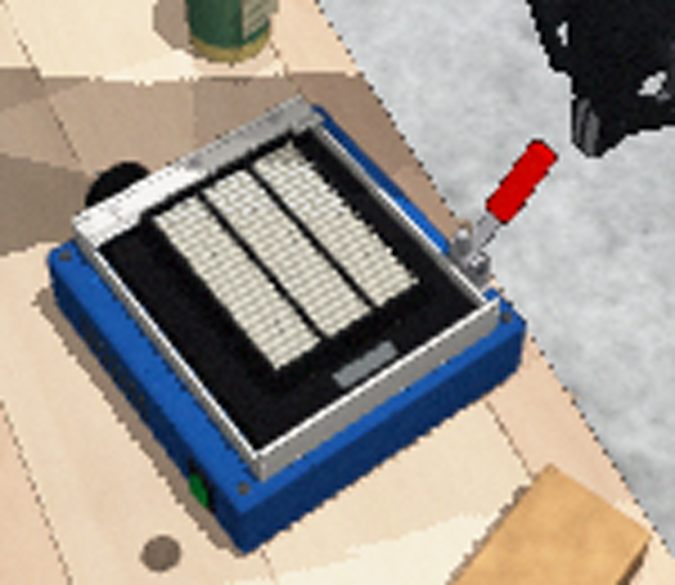

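The cassette sits flat and square inside the bay (front flange behind the sill at crop (265,445) to (480,290)), with the lever still open and the finger outside it at (590,150). Now push the lever in.

send_rows(
  rows=[
    [[8,0,-3],0],
    [[16,0,-3],0],
    [[24,0,-3],0],
    [[31,0,-3],0],
    [[38,0,-3],0],
    [[45,0,-3],0],
    [[52,0,-3],0],
    [[58,0,-3],0],
    [[64,0,-3],0],
    [[70,0,-3],0],
  ],
)

```text
clock: 16.3
tcp_pos: [0.4931, -0.1268, 0.1272]
ee_rot: [-0.097, 0.995, -0.0, 0.002]
wrist_force: [8.9, 2.9, 5.4]
finger_gap: -0.0002
finger_force: 4.8
```

send_rows(
  rows=[
    [[3,0,0],0],
    [[6,0,0],0],
    [[9,0,0],0],
    [[12,0,0],0],
    [[15,0,0],0],
    [[18,0,0],0],
    [[20,0,0],0],
    [[22,0,0],0],
    [[22,0,0],0],
    [[22,0,0],0],
  ],
)

```text
clock: 17.3
tcp_pos: [0.4719, -0.131, 0.1269]
ee_rot: [-0.097, 0.995, -0.0, 0.002]
wrist_force: [7.3, 0.4, -0.4]
finger_gap: -0.0
finger_force: 3.5
```

Run:
```python
from h import *
from bench import robot
rep(robot)
```

```text
clk 17.3 TCPe [-55.4 -78.7 126.9] Fe [-1.  -7.2 -0.4] gap -4.412933166819497e-05 tip 0.008
tool x,y in e [-0.     1.    -0.003] [ 1.     0.    -0.001]
```

send_rows(
  rows=[
    [[3,0,0],0],
    [[6,0,0],0],
    [[8,0,0],0],
    [[8,0,0],0],
    [[0,0,0],0],
    [[-8,0,0],0],
    [[-10,0,-15],0],
    [[-10,0,-35],0],
    [[-10,0,-50],0],
    [[-10,0,-50],0],
  ],
)

```text
clock: 18.3
tcp_pos: [0.4817, -0.129, 0.1776]
ee_rot: [-0.098, 0.995, -0.001, 0.001]
wrist_force: [0.2, -0.1, -1.4]
finger_gap: 0.0
finger_force: 0.0
```

send_rows(
  rows=[
    [[10,0,0],0],
    [[30,0,0],0],
    [[48,0,0],0],
    [[54,0,0],0],
    [[54,0,5],0],
    [[54,0,12],0],
    [[54,0,18],0],
    [[54,0,22],0],
    [[54,0,25],0],
    [[54,0,28],0],
  ],
)

```text
clock: 19.3
tcp_pos: [0.4267, -0.1396, 0.149]
ee_rot: [-0.097, 0.995, -0.001, -0.001]
wrist_force: [-30.6, -1.8, 50.4]
finger_gap: -0.0001
finger_force: 29.4
```

Run:
```python
from h import *
from bench import robot
rep(robot)
```

```text
clk 19.3 TCPe [-55.1 -32.7 149. ] Fe [ 4.2 30.4 50.4] gap -6.56522775062749e-05 tip 0.008
tool x,y in e [-0.     1.     0.003] [ 1.     0.    -0.001]
```

The finger met the lever end-on. Back off upward and press farther out, on the grip's outer face.

send_rows(
  rows=[
    [[0,0,-5],0],
    [[0,0,-15],0],
    [[0,0,-20],0],
    [[-10,0,-20],0],
    [[-21,0,-20],0],
    [[-21,0,-15],0],
    [[-21,0,-12],0],
    [[-21,0,-10],0],
    [[-21,0,-8],0],
    [[-21,0,-7],0],
  ],
)

```text
clock: 20.3
tcp_pos: [0.4482, -0.1352, 0.1551]
ee_rot: [-0.097, 0.995, 0.0, -0.0]
wrist_force: [0.9, 0.2, -0.5]
finger_gap: 0.0001
finger_force: 0.0
```

Run:
```python
from h import *
from bench import robot,capture
rep(robot);c=capture("scene");pickle.dump(c,open("s5.pkl","wb"))
cv2.imwrite("pics/s5.png",cv2.resize(c["frame"][180:310,240:390],None,fx=4.5,fy=4.5,interpolation=2))
```

```text
clk 20.3 TCPe [-55.  -54.6 155.1] Fe [ 0.  -0.9 -0.5] gap 5.004092308763926e-05 tip 0.008
tool x,y in e [-0.  1.  0.] [1. 0. 0.]
```

View pics/s5.png

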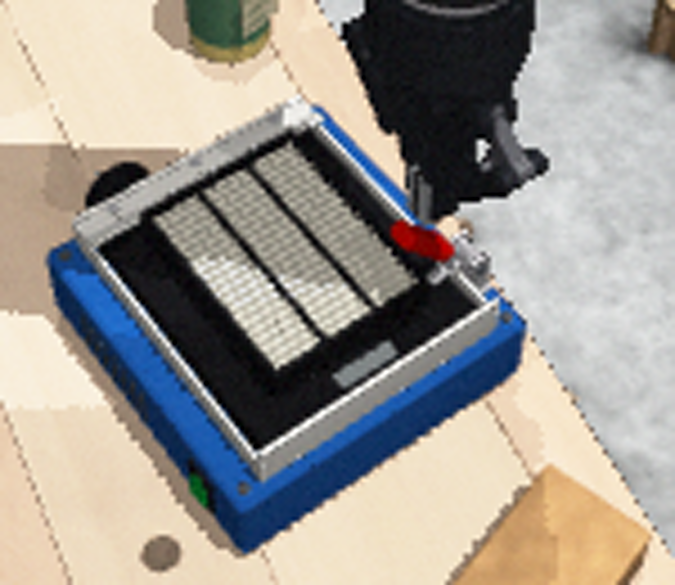

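The lever (red, crop (392,232) to (452,245)) leans in over the cassette and the finger is above its outer part. Press down gradually.

send_rows(
  rows=[
    [[0,0,1],0],
    [[0,0,2],0],
    [[0,0,3],0],
    [[0,0,4],0],
    [[0,0,5],0],
    [[0,0,6],0],
    [[0,0,7],0],
    [[0,0,8],0],
    [[0,0,9],0],
    [[0,0,10],0],
  ],
)

```text
clock: 21.35
tcp_pos: [0.4484, -0.1352, 0.1452]
ee_rot: [-0.097, 0.995, 0.0, -0.0]
wrist_force: [0.0, -1.0, 0.6]
finger_gap: -0.0003
finger_force: 0.0
```

Run:
```python
from h import *
from bench import robot
rep(robot)
c=pickle.load(open("s5.pkl","rb"));o,d=ray(c,np.array([393,233])/4.5+[240,180]);a=toE(o);b=toE(o+d)-a
p=a+b*(-.055-a[0])/b[0];v=p-[-.055,-.083,.0805];print(p*1e3,np.hypot(v[1],v[2]),"joint",np.radians(145)-np.arctan2(v[2],v[1]))
```

```text
clk 21.35 TCPe [-55.  -54.8 145.2] Fe [-1.   0.2  0.6] gap -0.0002759832196635207 tip 0.008
tool x,y in e [-0.  1.  0.] [1. 0. 0.]
[-55.         -30.90873794 142.59645408] 0.08105226210222602 joint 1.6579318930163631
```

send_rows(
  rows=[
    [[0,0,1],0],
    [[0,0,2],0],
    [[0,0,3],0],
    [[0,0,4],0],
    [[0,0,5],0],
    [[0,0,6],0],
    [[0,0,7],0],
    [[0,0,8],0],
    [[0,0,9],0],
    [[0,0,10],0],
  ],
)

```text
clock: 22.35
tcp_pos: [0.4492, -0.1355, 0.1359]
ee_rot: [-0.097, 0.995, -0.0, 0.001]
wrist_force: [0.6, -0.8, 7.0]
finger_gap: 0.0003
finger_force: 3.3
```

Run:
```python
from h import *
from bench import robot
rep(robot)
```

```text
clk 22.35 TCPe [-55.5 -55.6 135.9] Fe [-0.9 -0.5  7. ] gap 0.00033084592915350746 tip 0.008
tool x,y in e [-0.001  1.    -0.002] [ 1.     0.    -0.001]
```

send_rows(
  rows=[
    [[0,0,1],0],
    [[0,0,2],0],
    [[0,0,3],0],
    [[0,0,4],0],
    [[0,0,5],0],
    [[0,0,6],0],
    [[0,0,7],0],
    [[0,0,8],0],
    [[0,0,8],0],
    [[0,0,8],0],
  ],
)

```text
clock: 23.35
tcp_pos: [0.4497, -0.1357, 0.1283]
ee_rot: [-0.097, 0.995, -0.001, 0.001]
wrist_force: [2.5, 1.3, 11.0]
finger_gap: 0.0002
finger_force: 5.2
```

send_rows(
  rows=[
    [[0,0,1],0],
    [[0,0,2],0],
    [[0,0,2],0],
    [[0,0,3],0],
    [[0,0,3],0],
    [[0,0,4],0],
    [[0,0,4],0],
    [[0,0,4],0],
    [[0,0,4],0],
    [[0,0,4],0],
  ],
)

```text
clock: 24.35
tcp_pos: [0.4498, -0.1358, 0.1244]
ee_rot: [-0.097, 0.995, -0.001, 0.002]
wrist_force: [2.7, 0.2, 14.2]
finger_gap: 0.0
finger_force: 6.2
```

send_rows(
  rows=[
    [[0,0,0.5],0],
    [[0,0,1],0],
    [[0,0,1],0],
    [[0,0,1.5],0],
    [[0,0,1.5],0],
    [[0,0,2],0],
    [[0,0,2],0],
    [[0,0,2],0],
    [[0,0,2],0],
    [[0,0,2],0],
  ],
)

```text
clock: 25.35
tcp_pos: [0.4499, -0.1359, 0.1226]
ee_rot: [-0.097, 0.995, -0.001, 0.002]
wrist_force: [1.9, 0.9, 17.1]
finger_gap: -0.0005
finger_force: 7.2
```

send_rows(
  rows=[
    [[0,0,0.5],0],
    [[0,0,1],0],
    [[0,0,1],0],
    [[0,0,1.5],0],
    [[0,0,1.5],0],
    [[0,0,2],0],
    [[0,0,2],0],
    [[0,0,2],0],
    [[0,0,2],0],
    [[0,0,2],0],
  ],
)

```text
clock: 26.35
tcp_pos: [0.4499, -0.1359, 0.1207]
ee_rot: [-0.097, 0.995, -0.001, 0.002]
wrist_force: [1.1, 0.3, 19.7]
finger_gap: -0.0004
finger_force: 8.1
```

send_rows(
  rows=[
    [[0,0,0.5],0],
    [[0,0,1],0],
    [[0,0,1],0],
    [[0,0,1.5],0],
    [[0,0,1.5],0],
    [[0,0,2],0],
    [[0,0,2],0],
    [[0,0,2],0],
    [[0,0,2],0],
    [[0,0,2],0],
  ],
)

```text
clock: 27.35
tcp_pos: [0.4503, -0.1359, 0.1193]
ee_rot: [-0.098, 0.995, -0.001, 0.002]
wrist_force: [0.6, 2.9, 29.0]
finger_gap: -0.0002
finger_force: 12.0
```

Run:
```python
from h import *
from bench import robot,capture
rep(robot);c=capture("scene");pickle.dump(c,open("s6.pkl","wb"))
f=c["frame"];h=cv2.cvtColor(f,cv2.COLOR_BGR2HSV);m=cv2.inRange(h,(0,150,60),(6,255,255))|cv2.inRange(h,(174,150,60),(180,255,255))
m[:200]=0;m[290:]=0;m[:,:300]=0;m[:,375:]=0
ys,xs=np.nonzero(m);print(xs.min(),xs.max(),ys.min(),ys.max())
i=xs<=xs.min()+1;u=np.array([xs[i].mean(),ys[i].mean()])
o,d=ray(c,u);a=toE(o);b=toE(o+d)-a
p=a+b*(-.055-a[0])/b[0];v=p-[-.055,-.083,.0805];print(u,p*1e3,np.hypot(v[1],v[2]),"joint",np.radians(145)-np.arctan2(v[2],v[1]))
```

```text
clk 27.35 TCPe [-56.1 -56.5 119.3] Fe [ 2.7 -1.2 29. ] gap -0.0001503898434168684 tip 0.008
tool x,y in e [-0.001  1.    -0.004] [ 1.     0.001 -0.003]
322 338 235 241
[322.66666667 237.5       ] [-55.         -18.07909671 131.1378781 ] 0.08233418720683558 joint 1.8683052057720153
```

send_rows(
  rows=[
    [[0,0,0.5],0],
    [[0,0,0.5],0],
    [[0,0,1],0],
    [[0,0,1],0],
    [[0,0,1],0],
    [[0,0,1],0],
    [[0,0,1],0],
    [[0,0,1],0],
    [[0,0,1],0],
    [[0,0,1],0],
  ],
)

```text
clock: 28.4
tcp_pos: [0.4506, -0.136, 0.1189]
ee_rot: [-0.098, 0.995, -0.001, 0.003]
wrist_force: [-1.0, 3.6, 37.6]
finger_gap: 0.0001
finger_force: 15.5
```

At the stop (8.6 N more for 0.4 mm of travel). Lift off and check.

send_rows(
  rows=[
    [[0,0,-3],0],
    [[0,0,-8],0],
    [[0,0,-20],0],
    [[0,0,-40],0],
    [[0,0,-65],0],
    [[0,0,-90],0],
    [[0,0,-110],0],
    [[0,0,-120],0],
    [[0,0,-120],0],
    [[0,0,-120],0],
  ],
)

```text
clock: 29.4
tcp_pos: [0.4481, -0.1351, 0.2354]
ee_rot: [-0.097, 0.995, 0.0, -0.0]
wrist_force: [0.0, -0.1, -0.1]
finger_gap: -0.0
finger_force: 0.0
```

Run:
```python
from h import *
from bench import robot,capture
rep(robot);c=capture("scene")
f=c["frame"];h=cv2.cvtColor(f,cv2.COLOR_BGR2HSV);m=cv2.inRange(h,(0,150,60),(6,255,255))|cv2.inRange(h,(174,150,60),(180,255,255))
m[:200]=0;m[290:]=0;m[:,:300]=0;m[:,375:]=0
ys,xs=np.nonzero(m);i=xs<=xs.min()+1;u=np.array([xs[i].mean(),ys[i].mean()])
o,d=ray(c,u);a=toE(o);b=toE(o+d)-a
p=a+b*(-.055-a[0])/b[0];v=p-[-.055,-.083,.0805];print(u,p*1e3,"joint",np.radians(145)-np.arctan2(v[2],v[1]))
for j in (1.7,1.83,1.92):
    g=np.radians(145)-j;print(j,proj(c,toW([-.055,-.083+.076*np.cos(g),.0805+.076*np.sin(g)])))
cv2.imwrite("pics/s7.png",cv2.resize(f[180:310,240:390],None,fx=4.5,fy=4.5,interpolation=2))
```

```text
clk 29.4 TCPe [-54.9 -54.6 235.4] Fe [-0.1 -0.  -0.1] gap -1.6416810186276246e-05 tip 0.008
tool x,y in e [-0.     1.     0.001] [1.    0.    0.001]
[322.66666667 237.5       ] [-55.         -18.07909671 131.1378781 ] joint 1.8683052057720153
1.7 [327.53837342 233.15621466]
1.83 [325.04581899 236.45028791]
1.92 [323.5225321 238.7210223]
```

View pics/s7.png

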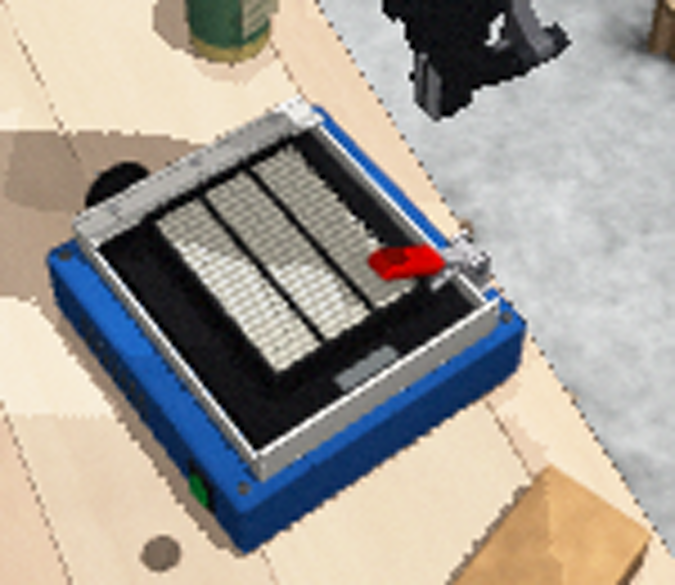

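The lever (tip at crop (372,258)) lies over the cassette, matching its closed stop, and the force jump confirmed the stop. The cassette is flat.

```bash
python3 -c "
from bench import hand_in
print(hand_in())"
```

```text
the job is handed in; nothing more can be done
None
```

I pushed the cassette back under the lip, pressed it flat on the seal, then swung the cam lever to its stop. The job is handed in at about 30 s; the force and camera checks agree, but `hand_in()` gave no verdict.

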